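# Throw off the pawl and bring the splash guard down over the stone

## Task

Bring the splash guard of the stone-wheel machine down for the next run: press the red thumb plate of the ratchet pawl until the pawl snaps over and stays out of the teeth, then push the guard by its yellow tab all the way down onto its stop. Leave the pawl thrown out and do not disturb the loose things on the bench.

Things in the scene. Friction and masses are not known exactly. Their poses are not given: they have to be found in the camera images.
- machine: bench machine fixed to the table, turned up to 0.3 rad. Green base 275 x 310 x 20 mm. Origin on the table below the stone's middle; own x along the spindle, away from the robot to the motor (from 45 mm behind the stone, top 191 mm up); own y left; z up. Off-white stone wheel 150 mm across, 24 mm thick, centre 130 mm up. Pawl, ratchet, hood and tab are all centred on own x = 0
- guard_hinge (a point): the guard's hinge point, in the machine's frame at x 0, y +115 mm, 150 mm above the table; the hinge axis is the machine's x. A steel ratchet wheel of 47 mm radius turns with the guard about it, its teeth on the left (+y) side. The cream sheet-steel hood, 60 mm wide, reaches from here to the right (-y) over the stone; its top is 225 mm up when down
- guard (a joint): angle of the splash guard, rad: 0 = down on its stop over the stone, grows as it is raised, at most 0.95; starts at 0.45 to 0.80. Its hinge is stiff: it stays where it is left, and takes about 1 to 4 N at the tab to push down. With the pawl in it can be pushed down only to the next tooth, at about 0.64, 0.39 or 0.14, giving a few hundredths more under a hard push
- tab_top (a point): middle of the upper face of the yellow push tab at the guard's free end: 70 mm wide along the hinge axis, 50 mm long, 4 mm thick; a rolled rim along its outer end stands 6 mm above the face, the hood rises from its inner end. 231 mm from the hinge: guard down, it is 231 mm right (-y) of the hinge and 2 mm below it. The face is level at guard = 0.35; above that its outer end tilts up
- pawl (a joint): angle of the ratchet pawl, rad: 0 = fully in, 0.56 = thrown out on its end stop. In the teeth it reads 0 to 0.15; clear of them above 0.16. An over-centre spring holds it in below about 0.25 and snaps it out above about 0.28, where it stays by itself. About 2 to 3 N at the thumb plate throws it (more if the guard is pressing hard on it)
- pawl_pivot (a point): the pawl's pivot, 54 mm left (+y) of the guard hinge and 30 mm below it, axis parallel to the hinge
- pawl_pad (a point): middle of the upper face of the pawl's red thumb plate, left (+y) of the pivot and 48 mm from it: plate 42 mm along the hinge axis, 36 mm outwards, 5 mm thick, pressed from above. Pawl fully in: outer end tilted up 0.28 rad, point about 135 mm above the table; thrown out: tilted down 0.28 rad, point about 26 mm lower
- tumbler: clear glass tumbler, 76 mm across, 95 mm tall; loose, to be left alone; origin under its middle
- spare_small: spare brown-grey stone wheel lying flat, 64 mm across, 24 mm thick, with a 16 mm steel arbor standing 42 mm out of it; loose, to be left alone; origin under its middle
- spare_wide: spare pale stone wheel lying flat, 84 mm across, 20 mm thick, with a 16 mm steel arbor standing 42 mm out of it; loose, to be left alone; origin under its middle
- dressing_stick: dark grey dressing stick, 110 x 26 x 26 mm, lying along its own x; loose, to be left alone; origin under its middle
- spanner: steel open-end spanner, 170 mm long, lying along its own x; loose, to be left alone; origin under its middle
- brush: hand brush, 190 mm long, lying along its own x; loose, to be left alone; origin under its middle

How it is judged:
By the outcome, as a careful person would: the job done as asked, in the order asked, and still so for the second after the job is handed in, with the robot touching nothing.
It also fails if it takes over 34 s, if anything falls off the work surface, if the arm or the gripper's body presses on something with over 40 N, if the wrist force passes 120 N, or if a joint passes its speed limit or range.

## Robot

A 7-joint arm with a two-finger parallel gripper is mounted at the origin on the work surface. World frame = base frame: x ahead of the robot, y to its left, z up, the work surface at z = 0. Lengths are in mm, angles in rad, forces in N, time in s.
With the tool pointing down it reaches from about 425 to 825 mm from the base axis. Payload 3.6 kg.
Tool frame: the origin (TCP) lies on the centre line of the jaws, within the pads' length; the fingertips stand 25 mm ahead of it and the grasp point (between the pads) lies 6 mm ahead of it; z points along the fingers, y is the line along which they close (so a half turn about z gives the same grasp; the last joint's range is limited). The gripper opens to 93 mm and grips with 3 to 60 N. Pads are 15 mm wide; open, the fingers measure 128 mm over their backs; the gripper's body (75 mm by 188 mm) begins 65 mm behind the grasp point.
Start: joints at [-1.149, 0.615, -0.013, 1.423, 0.008, 1.103, -0.04], TCP at [281.404, 585.897, 243.64] pointing down, gripper open.
Joint ranges: [-3.12, 3.12], [-0.3, 2.06], [-1.34, 1.32], [0.26, 2.42], [-1.36, 4.5], [0.01, 1.98], [-2.84, 2.84]. Speed limits (rad/s): [2.79, 2.79, 3.14, 3.14, 3.14, 3.14, 3.14].

## Interface

Orientations are given as a unit quaternion [x, y, z, w].
In Python, from plant import env, vision gives the robot as it stands.
- The arm moves only by the shell command python3 -m jog 'ROWS' [OPENING] [FORCE]. ROWS is JSON, a list that holds one entry, the list of rows, each a list of 6 numbers: the shift along the tool's x, y, z in mm, then the turn, a rotation vector about the tool's x, y, z in rad. In form: [[[dx, dy, dz, rx, ry, rz], ...]]. A call has 1 to 8 rows; each row is the pose to reach, as a shift and turn from the pose commanded when the call began, along the tool's axes at that moment; what a row does not reach only later rows make up. A row lasts 1/8 s, in which the tool goes at most 62.5 mm and 10.7 degrees, less where a joint would pass 70% of its speed; a pose out of reach is approached as far as the arm can. A call with a gripper value outside its range is refused whole. OPENING is the opening, from -1 (shut) to 1 (fully open), so that 0 is half open, set as the call begins (- or left out, the last holds). The fingers move at their own pace and stop on an object; FORCE is the grip in N (left out, the last holds). Time passes only in rows, so rows that repeat a pose let the fingers close. It gives the time, the measured TCP pose, the force, the opening and the grip force at its end, in the units of the state.
- env.state(): the state, without advancing time (a new reading comes with each control period).
- vision.capture(name): name is "scene" or "top" or "wrist"; returns a dict with "frame" (480x640x3 uint8, blue, green, red), "K" (3x3 intrinsics, pixels), "pose" (4x4, takes a point from camera to world coordinates). Camera axes: x right, y down, z forward; pixel columns grow to the right and rows downward; lengths in mm; the calibration is good to about 2 mm. A picture is of the moment at which its call begins. There is no depth.
- env.hand_in(): hands the job in; it is judged then, once.
The state is a dict: "time_s": time; "joints": joint angles; "qd": joint speeds; "effort": joint torques, N m; "eef_pos": TCP position; "eef_rot": TCP orientation; "ft_force": force on the tool from outside, world axes, zero at the start; "torque": the same for the moment, N m; "gripper_width": finger opening in mm; "grip_force": force on a finger pad.
Only numpy, scipy, OpenCV 4.12 (cv2) and the standard library are available. Lean on these libraries where they do the work, as an engineer would, in place of code of your own. Each camera call takes 0.05 s, during which the arm holds its last target. There are 200 camera calls.

## Working session

There is one attempt and no reset: what is moved stays moved. The work goes in short steps, Python scripts to look and compute and a shell command to move; the robot and the scene stay as the last step left them, time stands still between calls to the robot, and variables do not carry over. Pictures are saved under pics/ and viewed, at most 10 in all, crops included, and the job is handed in when it is done.

```bash
mkdir -p pics; ls; python3 - <<'E'
from plant import env, vision
import cv2,numpy as np
s=env.state();print(s)
for n in("scene","top"):
    c=vision.capture(n);cv2.imwrite(f"pics/{n}0.png",c["frame"]);np.savez(f"pics/{n}0.npz",**c);print(n,c["K"],c["pose"])
E
```

```text
pics
{'time_s': 0.0, 'joints': array([-1.14950734,  0.61590155, -0.01258208,  1.42488544,  0.00811678,
        1.10340659, -0.04042385]), 'qd': array([-8.71501781e-04,  5.80297707e-04, -1.16523745e-03, -6.56081287e-05,
        7.09560740e-04,  5.85144291e-04, -5.42965364e-04]), 'effort': array([ 3.92192783e-05, -4.58943057e+01,  2.09256378e-01, -1.65738577e+01,
       -6.09618472e-02,  2.07185996e-02,  2.26679349e-04]), 'eef_pos': array([281.1295495 , 585.25283801, 242.4971348 ]), 'eef_rot': array([ 2.22017612e-01,  9.75041822e-01, -1.25081412e-03, -2.48158436e-04]), 'ft_force': array([ 0.47877665, -0.11533253,  0.52255506]), 'torque': array([-0.03840935,  0.00542772,  0.0228716 ]), 'grip_force': 0.0, 'gripper_width': 92.82868907769512}
scene [[473.27293628   0.         325.99864724]
 [  0.         473.27293628 229.03699703]
 [  0.           0.           1.        ]] [[ 9.57719719e-01 -2.12520133e-01  1.93928164e-01  3.69659846e+02]
 [-2.87431139e-01 -6.77490534e-01  6.77044989e-01 -6.55611056e+02]
 [-1.25011956e-02 -7.04160330e-01 -7.09930947e-01  8.08858758e+02]
 [ 0.00000000e+00  0.00000000e+00  0.00000000e+00  1.00000000e+00]]
top [[521.50670591   0.         320.97962211]
 [  0.         521.50670591 242.39050444]
 [  0.           0.           1.        ]] [[ 9.91492054e-02 -9.65890761e-01  2.39216374e-01  3.86218888e+02]
 [-9.95071883e-01 -9.65255101e-02  2.26886146e-02  5.52125923e+00]
 [ 1.17575932e-03 -2.40287046e-01 -9.70701166e-01  1.00242955e+03]
 [ 0.00000000e+00  0.00000000e+00  0.00000000e+00  1.00000000e+00]]
```

View pics/scene0.png

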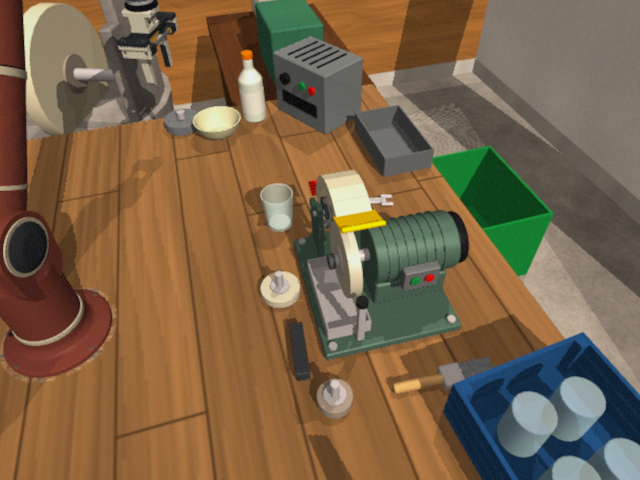

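View pics/top0.png

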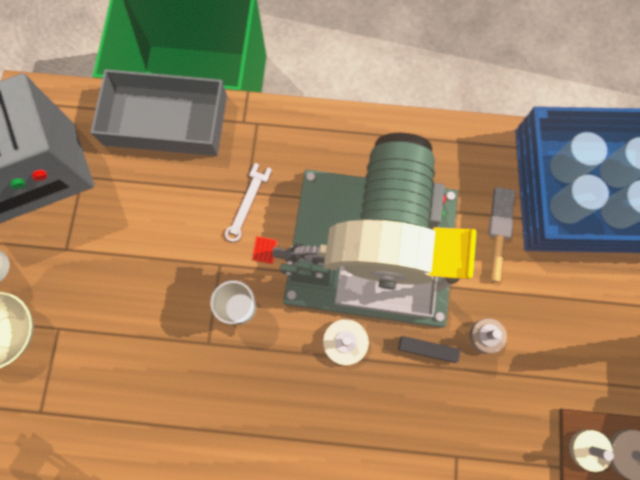

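The scene view shows the machine: red plate in the top view at about (265,250), yellow tab at about (453,253), tumbler at (233,303) near the plate, spanner at (247,205). Next I measure the plate and tab by colour.

```bash
cat > h.py <<'E'
import numpy as np,cv2
from plant import env,vision
def cap(n): return vision.capture(n)
def mask(c,lo,hi,roi=None):
    m=cv2.inRange(cv2.cvtColor(c["frame"],cv2.COLOR_BGR2HSV),lo,hi)
    if roi is not None:
        z=np.zeros_like(m);x0,y0,x1,y1=roi;z[y0:y1,x0:x1]=m[y0:y1,x0:x1];m=z
    return m
def big(m):
    cs,_=cv2.findContours(m,cv2.RETR_EXTERNAL,cv2.CHAIN_APPROX_NONE)
    return max(cs,key=cv2.contourArea)
def cen(k):
    M=cv2.moments(k);return np.array([M['m10'],M['m01']])/M['m00']
def ray(c,p):
    d=c["pose"][:3,:3]@np.linalg.solve(c["K"],[p[0],p[1],1]);return c["pose"][:3,3],d
def onz(c,p,z):
    o,d=ray(c,p);return o+d*(z-o[2])/d[2]
def proj(c,P):
    q=c["K"]@(c["pose"][:3,:3].T@(np.asarray(P)-c["pose"][:3,3]));return q[:2]/q[2]
RED=((0,150,100),(6,255,255));YEL=((22,180,120),(33,255,255))
E
python3 - <<'E'
from h import *
from scipy.optimize import brentq
t=dict(np.load("pics/top0.npz"));s=dict(np.load("pics/scene0.npz"))
r=big(mask(t,*RED,(230,220,300,280)));y=big(mask(t,*YEL,(400,200,500,300)));ys=big(mask(s,*YEL,(300,180,420,260)))
for n,k in(("red",r),("yel",y),("yelS",ys)):print(n,cv2.contourArea(k),cen(k),cv2.boxPoints(cv2.minAreaRect(k)).round(1).tolist())
pad=onz(t,cen(r),135)
f=lambda g:np.linalg.norm((pad-onz(t,cen(y),150+231*np.sin(g-.009)))[:2])-(99.6+231*np.cos(g-.009))
for g in np.arange(.4,.9,.05):print(round(g,2),round(f(g),1))
for g in (.45,.55,.65,.75,.8):
  T=onz(t,cen(y),150+231*np.sin(g-.009));print(g,T.round(1),"scene px",proj(s,T).round(1))
print("pad",pad, "red size mm",[onz(t,p,135)[:2].round(1).tolist() for p in cv2.boxPoints(cv2.minAreaRect(r))])
for n,roi in(("bolts",0),):
  for p in((311,176),(291,295),(440,317),(451,195)):print(onz(t,p,24).round(1))
E
```

```text
red 436.5 [263.73501336 249.43451699] [[251.5, 259.29998779296875], [256.29998779296875, 235.6999969482422], [276.70001220703125, 239.6999969482422], [271.8999938964844, 263.3999938964844]]
yel 1911.0 [454.13335078 252.72379208] [[429.79998779296875, 275.6000061035156], [434.20001220703125, 225.39999389648438], [476.79998779296875, 229.1999969482422], [472.29998779296875, 279.29998779296875]]
yelS 695.0 [359.19088729 221.34076739] [[332.79998779296875, 217.0], [383.5, 207.89999389648438], [386.6000061035156, 225.1999969482422], [335.8999938964844, 234.1999969482422]]
0.4 -14.0
0.45 -11.8
0.5 -9.1
0.55 -5.7
0.6 -1.8
0.65 2.7
0.7 7.8
0.75 13.4
0.8 19.5
0.85 26.2
0.45 [ 575.9 -174.8  248.6] scene px [367.1 244.5]
0.55 [ 570.8 -169.9  269. ] scene px [363.7 234.3]
0.65 [ 566.  -165.4  288.1] scene px [360.3 224.4]
0.75 [ 561.5 -161.1  305.9] scene px [357.1 215. ]
0.8 [ 559.4 -159.1  314.3] scene px [355.5 210.5]
pad [577.93498969 121.83293013 135.        ] red size mm [[558.8, 140.3], [600.8, 137.6], [597.1, 101.9], [555.2, 105.0]]
[761.2  61.7  24. ]
[520.   74.5  24. ]
[ 506.6 -207.    24. ]
[ 749.  -217.9   24. ]
```

```bash
cat >> h.py <<'E'
from scipy.spatial.transform import Rotation as R
def to(P,yaw=-.046):
    "shift/turn in tool axes to TCP P, tool straight down, tool y along machine x"
    s=env.state();r=R.from_quat(s["eef_rot"])
    c,n=np.cos(yaw),np.sin(yaw)
    g=R.from_matrix(np.array([[n,c,0],[-c,n,0],[0,0,-1]]).T.T if 0 else np.column_stack([[n,-c,0],[c,n,0],[0,0,-1]]))
    print("t",s["time_s"],"at",s["eef_pos"].round(1),"F",s["ft_force"].round(1),"shift",r.inv().apply(np.array(P)-s["eef_pos"]).round(1),"turn",(r.inv()*g).as_rotvec().round(3))
E
python3 - <<'E'
from h import *
g=R.from_matrix(np.column_stack([[0,-1,0],[1,0,0],[0,0,-1]]));print(g.as_matrix())
s=dict(np.load("pics/scene0.npz"));t=dict(np.load("pics/top0.npz"))
b=onz(s,(253,120),0);print("bottle",b);
for z in(150,200,250,300):print(z,proj(s,[b[0],b[1],z]))
print("toaster",onz(s,(325,128),0),"tumbler",onz(t,(236,308),0))
to([578,122,200]);to([578,122,320])
E
```

```text
Traceback (most recent call last):
  File "scipy/spatial/transform/_rotation.pyx", line 1143, in scipy.spatial.transform._rotation.Rotation.from_matrix
ValueError: Non-positive determinant (left-handed or null coordinate frame) in rotation matrix 0: [[ 0.  1.  0.]
 [-1.  0.  0.]
 [ 0.  0. -1.]].
```

```bash
sed -i 's/^    g=R.from_matrix.*/    g=R.from_matrix(np.column_stack([[-n,c,0],[c,n,0],[0,0,-1]]))/' h.py
python3 - <<'E'
from h import *
s=dict(np.load("pics/scene0.npz"));t=dict(np.load("pics/top0.npz"))
b=onz(s,(253,120),0);print("bottle",b);
for z in(150,200,250,300):print(z,proj(s,[b[0],b[1],z]))
print("toaster",onz(s,(325,128),0),"tumbler",onz(t,(236,308),0))
to([578,122,200]);to([578,122,320])
E
```

```text
bottle [510.70576852 644.83305498   0.        ]
150 [246.70358576  75.21788477]
200 [244.38240188  58.70888143]
250 [241.93490136  41.30147367]
300 [239.35048475  22.92027476]
toaster [712.64038335 532.99023324   0.        ] tumbler [487.8950564  178.43882738   0.        ]
t 0.1 at [281.1 585.3 242.6] F [-0.6 -0.1  0. ] shift [-468.2 -289.    43.3] turn [-2.000e-03  1.000e-03  1.169e+00]
t 0.1 at [281.1 585.3 242.6] F [-0.6 -0.1  0. ] shift [-468.2 -289.3  -76.7] turn [-2.000e-03  1.000e-03  1.169e+00]
```

```bash
python3 -m jog '[[[-55,-34,0,0,0,0.14],[-110,-68,0,0,0,0.28],[-165,-102,0,0,0,0.42],[-220,-136,0,0,0,0.56],[-275,-170,5,0,0,0.7],[-330,-204,10,0,0,0.84],[-385,-238,15,0,0,0.98],[-430,-265,20,0,0,1.1]]]' -1; python3 -c "
from h import *
to([578,122,185])"
```

```text
time_s: 1.1
eef_pos: [551.7, 164.2, 223.8]
eef_rot: [0.7, 0.714, -0.0, -0.0]
ft_force: [0.3, 1.0, -0.2]
gripper_width: 17.7
grip_force: 0.0
t 1.1 at [551.7 164.2 223.8] F [ 0.3  1.  -0.2] shift [-42.7  25.5  38.8] turn [-0.    -0.     0.065]
```

```bash
python3 -m jog '[[[-20,12,15,0,0,0.03],[-43,25,39,0,0,0.065],[-43,25,39,0,0,0.065],[-43,25,39,0,0,0.065]]]' -1; python3 -c "
from h import *
to([578,122,160])
for n in('top','scene'):
  c=cap(n);cv2.imwrite(f'pics/{n}1.png',c['frame'])
c=cap('wrist');cv2.imwrite('pics/w1.png',c['frame'])
print(proj(c,[578,122,135]),proj(c,[576,121,160]))"
```

```text
time_s: 1.6
eef_pos: [576.7, 124.9, 185.5]
eef_rot: [0.721, 0.693, 0.0, -0.001]
ft_force: [-0.4, -0.8, 0.3]
gripper_width: 0.7
grip_force: 0.0
t 1.6 at [576.7 124.9 185.5] F [-0.4 -0.8  0.3] shift [-2.8  1.4 25.5] turn [-0.    -0.001  0.006]
[324.01804253 289.66590524] [319.94294219 314.7401871 ]
```

View pics/w1.png

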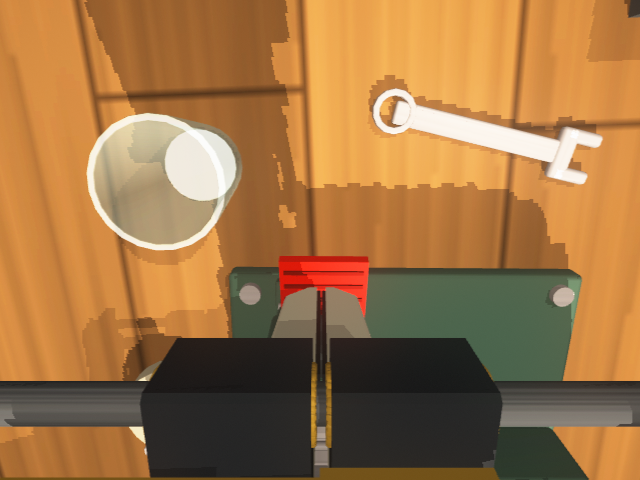

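The wrist view shows the red plate at (324,280), centred under the closed fingers, with the tumbler and spanner clear. Pressing now.

```bash
python3 -m jog '[[[-3,1,12,0,0,0],[-3,1,20,0,0,0],[-3,1,25,0,0,0],[-3,1,30,0,0,0],[-3,1,35,0,0,0],[-3,1,40,0,0,0],[-3,1,45,0,0,0],[-3,1,47,0,0,0]]]'; python3 -m jog '[[[0,0,1,0,0,0],[0,0,2,0,0,0]]]'; python3 -m jog '[[[0,0,1,0,0,0],[0,0,2,0,0,0]]]'
```

```text
time_s: 2.75
eef_pos: [577.7, 120.1, 137.6]
eef_rot: [0.722, 0.692, -0.0, -0.0]
ft_force: [0.6, -0.2, -1.0]
gripper_width: 0.4
grip_force: 0.0
time_s: 3.0
eef_pos: [577.9, 120.1, 136.8]
eef_rot: [0.722, 0.692, -0.0, -0.0]
ft_force: [-2.0, -1.8, 7.8]
gripper_width: 0.7
grip_force: 3.2
time_s: 3.25
eef_pos: [578.0, 120.0, 136.4]
eef_rot: [0.722, 0.692, 0.0, 0.0]
ft_force: [-5.1, -0.6, 15.8]
gripper_width: 0.6
grip_force: 7.3
```

```bash
python3 -m jog '[[[0,0,-40,0,0,0],[0,0,-95,0,0,0],[0,0,-150,0,0,0],[0,0,-205,0,0,0],[0,0,-255,0,0,0]]]'; python3 - <<'E'
from h import *
t=cap("top");s=cap("scene")
cv2.imwrite("pics/t2.png",np.hstack([t["frame"][180:340,200:520],s["frame"][140:300,240:480]]))
for n,c,roi in(("t",t,(230,220,300,280)),("s",s,(290,160,340,220))):
    k=big(mask(c,*RED,roi));print(n,cv2.contourArea(k),cen(k),cv2.boundingRect(k))
for z in(135,109):print(z,proj(t,[578,122,z]),proj(s,[578,122,z]))
y=big(mask(t,*YEL,(380,180,520,320)));ys=big(mask(s,*YEL,(300,180,420,280)));print(cen(y),cen(ys))
# triangulate
A=[];b=[]
for c,p in((t,cen(y)),(s,cen(ys))):
    o,d=ray(c,p);d/=np.linalg.norm(d);M=np.eye(3)-np.outer(d,d);A.append(M);b.append(M@o)
print("tab tri",np.linalg.lstsq(np.vstack(A),np.hstack(b),rcond=None)[0])
to([566,-185,380])
E
```

```text
time_s: 3.88
eef_pos: [577.9, 120.3, 391.5]
eef_rot: [0.722, 0.692, 0.001, 0.0]
ft_force: [0.7, 1.0, -0.2]
gripper_width: 0.9
grip_force: 0.0
t 381.5 [265.19790301 252.92311053] (255, 241, 23, 25)
s 18.0 [312.75925926 194.99074074] (309, 193, 8, 8)
135 [263.64267564 249.38814797] [318.95614544 185.3008298 ]
109 [265.20544358 252.75304923] [319.22296108 194.20537632]
[454.22580927 252.6768154 ] [359.17974562 221.32637389]
tab tri [ 564.43845425 -164.02765877  294.17619741]
t 3.975 at [580.5 120.2 395.8] F [ 1.8  0.9 -0.2] shift [-305.5   -1.8   14.8] turn [ 0.013 -0.003  0.004]
```

View pics/t2.png

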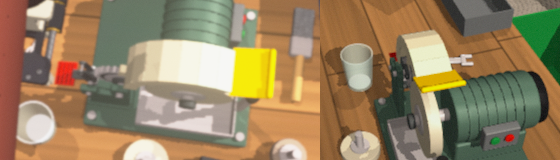

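The left half shows the red plate now at about (65,70), its centroid matching z = 109, so the pawl is thrown out; nothing else moved. Moving over the tab.

```bash
python3 -m jog '[[[-48,0,0,0,0,0],[-96,0,0,0,0,0],[-144,0,0,0,0,0],[-192,-1,0,0,0,0],[-240,-1,0,0,0,0],[-285,-2,0,0,0,0],[-285,-2,20,0,0,0],[-285,-2,40,0,0,0]]]'; python3 - <<'E'
from h import *
to([565,-165,325])
s=env.state();r=R.from_quat(s["eef_rot"])
for g in(.7,.6,.5,.4,.3,.2,.1,0):
    a=g-.35;y=22.3-231*np.cos(g-.009)-3*np.cos(a);z=150+231*np.sin(g-.009)+3*np.sin(a)+7.5*abs(np.tan(a))
    P=np.array([573.3+.046*(y-22.3),y,z+25]);print(g,P.round(1),r.inv().apply(P-s["eef_pos"]).round(1))
c=cap("wrist");cv2.imwrite("pics/w3.png",c["frame"])
E
```

```text
time_s: 4.97
eef_pos: [563.6, -165.1, 347.8]
eef_rot: [0.722, 0.691, -0.0, -0.0]
ft_force: [-0.1, 0.4, -0.6]
gripper_width: 0.3
grip_force: 0.0
t 4.975 at [ 563.6 -165.1  347.8] F [-0.1  0.4 -0.6] shift [ 0.2  1.4 22.8] turn [-0.001 -0.     0.002]
0.7 [ 565.  -158.5  326. ] [ 6.7  1.1 21.8]
0.6 [ 564.3 -172.4  306.4] [-7.3  1.1 41.4]
0.5 [ 563.8 -184.4  285.5] [-19.2   1.1  62.3]
0.4 [ 563.3 -194.3  263.6] [-29.1   1.1  84.2]
0.3 [ 563.  -202.   241.5] [-36.9   1.1 106.3]
0.2 [ 562.7 -207.5  219.5] [-42.4   1.1 128.2]
0.1 [ 562.6 -210.7  197.2] [-45.5   1.1 150.6]
0 [ 562.5 -211.5  174.6] [-46.4   1.1 173.1]
```

View pics/w3.png

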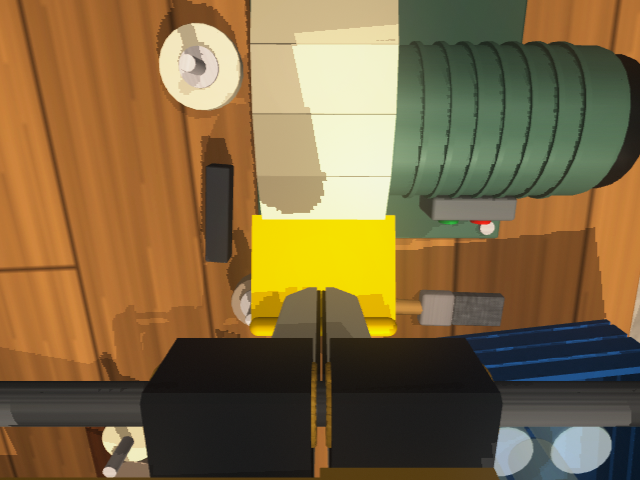

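The wrist view shows the tab at rows 215–335 with the rim at about 327; the tips would land near row 285, on the face inside the rim. Pushing down along the arc.

```bash
python3 -m jog '[[[4,1,14,0,0,0],[4,1,27,0,0,0],[-1,1,34,0,0,0],[-6,1,42,0,0,0],[-12,1,52,0,0,0],[-18,1,62,0,0,0],[-23,1,73,0,0,0],[-28,1,84,0,0,0]]]'; python3 - <<'E'
from h import *
t=cap("top");s=cap("scene")
y=big(mask(t,*YEL,(380,180,520,320)));ys=big(mask(s,*YEL,(300,180,420,300)));print(cen(y),cen(ys),cv2.boundingRect(y),cv2.boundingRect(ys))
to([563,-203,240])
E
```

```text
time_s: 6.02
eef_pos: [563.9, -193.1, 264.5]
eef_rot: [0.722, 0.692, -0.0, 0.0]
ft_force: [1.5, 2.0, 2.5]
gripper_width: 0.7
grip_force: 1.2
[451.89983165 265.65025253] [362.89511591 263.46972766] (443, 239, 16, 48) (338, 244, 52, 33)
t 6.125 at [ 562.8 -193.8  263.5] F [ 0.8 -0.1 -0.1] shift [-9.2  0.7 23.5] turn [-0.003  0.001  0.002]
```

```bash
python3 -m jog '[[[-5,0,11,0,0,0],[-9,0,22,0,0,0],[-12,0,33,0,0,0],[-14,0,44,0,0,0],[-16,0,55,0,0,0],[-17,0,66,0,0,0],[-18,0,77,0,0,0],[-18,0,85,0,0,0]]]';python3 -m jog '[[[0,0,2,0,0,0],[0,0,4,0,0,0]]]'
```

```text
time_s: 7.12
eef_pos: [563.0, -211.6, 179.6]
eef_rot: [0.722, 0.692, -0.001, 0.001]
ft_force: [-0.1, -3.0, 2.9]
gripper_width: 0.3
grip_force: 1.8
time_s: 7.38
eef_pos: [562.9, -211.3, 176.3]
eef_rot: [0.722, 0.692, -0.001, 0.001]
ft_force: [-0.3, -3.0, 2.2]
gripper_width: 0.4
grip_force: 1.9
```

```bash
python3 -m jog '[[[0,0,2,0,0,0],[0,0,4,0,0,0]]]';python3 -m jog '[[[0,0,1.5,0,0,0],[0,0,1.5,0,0,0]]]'
```

```text
time_s: 7.62
eef_pos: [563.0, -211.5, 174.7]
eef_rot: [0.722, 0.692, 0.0, 0.001]
ft_force: [-5.2, -1.6, 18.9]
gripper_width: -0.0
grip_force: 9.5
time_s: 7.88
eef_pos: [563.0, -211.5, 174.7]
eef_rot: [0.722, 0.692, 0.001, 0.001]
ft_force: [-4.8, -2.0, 19.0]
gripper_width: 0.5
grip_force: 9.5
```

The guard stopped at TCP z 174.7 (predicted 174.6) with 19 N, so it is on its stop. Retracting and checking.

```bash
python3 -m jog '[[[0,0,-20,0,0,0],[0,0,-60,0,0,0],[0,0,-110,0,0,0],[0,0,-160,0,0,0],[0,0,-210,0,0,0],[0,0,-210,0,0,0]]]'; python3 - <<'E'
from h import *
t=cap("top");s=cap("scene")
k=big(mask(t,*RED,(230,220,300,280)));print("red",cv2.contourArea(k),cen(k))
ys=big(mask(s,*YEL,(300,180,420,320)));print("yelS",cen(ys),"expect",proj(s,[562.7,-208.7,148]), "if g=.05",proj(s,[562.7,-208.5,159.5]))
cv2.imwrite("pics/t4.png",np.hstack([t["frame"][140:380,180:540],s["frame"][140:380,230:480]]))
E
```

```text
time_s: 8.62
eef_pos: [564.6, -209.1, 384.5]
eef_rot: [0.721, 0.693, 0.003, 0.003]
ft_force: [-0.4, 0.2, -0.5]
gripper_width: 0.6
grip_force: 0.0
red 376.0 [265.19858156 252.79299645]
yelS [364.23083299 302.3478381 ] expect [363.83089915 300.12781005] if g=.05 [364.09115162 295.97647288]
```

View pics/t4.png

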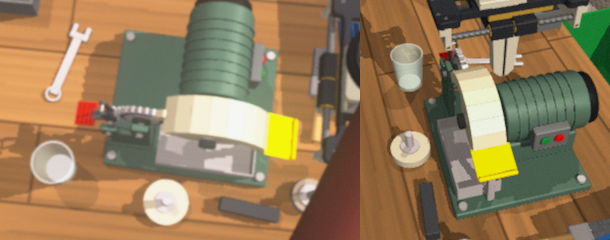

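The picture shows the guard down, with the tab at scene (364,302) against an expected (364,300). The red plate is still thrown out, at top view (265,253), and the loose things are where they were.

```bash
python3 -c "
from plant import env
print(env.hand_in())"
```

```text
the job is handed in; nothing more can be done
None
```

The pawl is thrown out and stayed out, the guard is down on its stop, the loose things in view are where they were, and the job was handed in at about 9 s.

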